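Load a square weld boss into the dial welding fixture and index it one click

TASK

Take the square steel weld boss that stands on the welding table and load it, round foot down, into the empty nest at the dial fixture's loading station, straight across from the torch: feel for the square hole, turning the boss in light contact until it drops in, and let it down gently until it sits fully home, never forcing it with more than 45 N. Then turn the dial by its T-handle one click clockwise (seen from above), not past it and not backwards, and let go. Leave the bosses already loaded in their nests, and the round sleeve, the plain nut and the wrench where they are.

Things in the scene. Friction and masses are not known exactly. Their poses are not given: they have to be found in the camera images.
- boss_center (a point): Centre of the weld boss standing on the table: bare square steel, 30 x 30 mm, 60 tall, 0.3 kg, tapped hole in its top. z up its axis; x, y square to its faces. Its lowest 4 mm are a round cone (26 to 29 mm wide) that enters a nest at any turn; the corners above it rest on the rim until the squares line up. Grip two faces within 20 mm of its top: when it is home the lower 18 mm are in the nest.
- pocket (a point): Centre of the empty loading nest's mouth, on its axis at the rim, 84 mm above the table, across the dial from the torch; turns with the dial. Square steel cup, 46.5 mm outside, on a 65 mm round flange, 24 mm above the dial; square hole 31.5 mm wide, 18 deep. The boss's centre is 12 mm above this point when home, 26 mm when its corners lie on the rim. This frame does NOT show how the square is turned.
- pocket_floor (a point): Centre of that nest's solid floor, 18 mm under its mouth. The cup swivels stiffly in the dial and stays as the last worker left it: the angle of its square hole is not reported (repeats every 90 degrees, fits within about 3). Turn the boss in light contact (about 5 N) until it drops; this does not turn the cup, which takes 0.8 N m.
- next_pocket (a point): Mouth centre of the empty nest that follows, one click (60 degrees) counter-clockwise of the loading nest; it comes to the loading station with the click and stays empty.
- handle (a point): Centre of the T-handle's bar on the dial's axis, 132 mm above the table. Bar 90 mm long, 16 wide, 14 high, along this frame's y (at first square to the line from loading nest to hub), on a 12 mm shaft. z is up, the dial's axis. The frame turns with the dial. Nests are 85 mm from the axis; bosses in them reach 126 mm above the table.
- dial (a joint): Angle of the dial in rad, 0 at the start, growing clockwise seen from above; one click is 1.047. A spring roller on a six-lobed cam holds it at each click: about 0.25 N m to leave a click, less up to half-way (0.52 rad), beyond which it pulls on into the next click by itself.
- fixture: The fixture's fixed grey base plate, 250 x 250 x 12 mm, bolted down, under an aluminium dial 246 mm wide (upper face 60 mm above the table). Origin under the dial's centre at table level, z up, x from the loading station to the torch. The torch hangs on a post at the far side: nozzle tip 101 mm from the axis and 144 mm up, rising outwards to 319 mm.
- loaded1_center (a point): Centre of a boss already seated in the nest one click clockwise of the loading station; it stays seated.
- loaded2_center (a point): The same, two clicks clockwise of the loading station.
- loaded3_center (a point): The same, three clicks clockwise, in front of the torch.
- sleeve_center (a point): Centre of a round steel sleeve, 33 mm diameter, 55 mm tall, standing on the table. Leave it.
- plain_nut_center (a point): Centre of a plain hexagon nut, 30 mm across flats, only 16 mm high, lying flat on the table. Leave it.
- wrench: A wrench about 200 mm long lying flat on the table to the left. Leave it.
There are look-alikes about, which are no part of the job. What is shaped like the part that bears boss_center but black, green or turquoise is not meant.

How it is judged:
On the way:
1. the boss sits fully home in the nest at the loading station, the dial not yet turned (z of boss_center in the frame of pocket between 0.008 and 0.0145 m and horizontal distance between boss_center and pocket below 0.004 m and angle between boss_center's own z axis and vertical below 0.06 rad and value of joint dial below 0.2 rad), for 0.2 s.
At the end, for the whole second after the job is handed in: The boss stands upright (0.06 rad) in the nest it was loaded into, within 4 mm of its axis and fully home (centre at most 14.5 mm above the mouth); the dial rests one click clockwise (1.047 +/- 0.07 rad); all is still and released; the three loaded bosses are still in their nests (z of boss_center in the frame of pocket between 0.008 and 0.0145 m and horizontal distance between boss_center and pocket below 0.004 m and angle between boss_center's own z axis and vertical below 0.06 rad and value of joint dial between 0.977 and 1.117 rad and velocity of joint dial between -0.05 and 0.05 rad/s and linear speed of boss below 0.02 m/s and z of each of loaded1_center, loaded2_center, loaded3_center in the frame of fixture below 0.1 m); the robot touches nothing.
It fails at once if the boss pressed or dropped on the fixture with more than 45 N while loading (contact force between boss and fixture above 45 N and value of joint dial below 0.25 rad).
It fails at once if the dial turned past the one click (beyond 1.5 rad) (value of joint dial above 1.5 rad).
It fails at once if the dial turned backwards (more than 0.35 rad) (value of joint dial below -0.35 rad).
It fails at once if a boss already loaded lifted out of its nest (z of any of loaded1_center, loaded2_center, loaded3_center in the frame of fixture above 0.106 m).
It fails at once if the sleeve, the plain nut or the wrench moved by more than 30 mm (distance of any of sleeve_center, plain_nut_center, wrench from where it was at the start of the episode above 0.03 m).
It also fails if it takes over 72 s, if anything falls off the work surface, if the arm or the gripper's body presses on something with over 40 N, if the wrist force passes 120 N, or if a joint passes its speed limit or range.

ROBOT

A 7-joint arm with a two-finger parallel gripper is mounted at the origin on the work surface. World frame = base frame: x ahead of the robot, y to its left, z up, the work surface at z = 0. Lengths are in m, angles in rad, forces in N, time in s.
With the tool pointing down it reaches from about 0.425 to 0.8 m from the base axis. Payload 8.3 kg.
Tool frame: the origin (TCP) lies at the very end of the fingers, on their centre line; the grasp point (between the pads) lies ctrl.grip_depth behind it (ctrl.grip_depth is the distance from the TCP to the grasp point, in m); z points along the fingers, y is the line along which they close (so a half turn about z gives the same grasp; the last joint's range is limited). The gripper opens to 85 mm and grips with 20 to 120 N. Pads are 22 mm wide; open, the fingers measure 114 mm over their backs; the gripper's body (76 mm by 85 mm) begins 54 mm behind the grasp point. The pads swing forward as they close: fully open they stand 13 mm farther back than shut.
Start: joints at [-1.3, 0.383, 0.016, 1.37, -0.006, 1.388, -0.046], TCP at [0.205, 0.591, 0.231] pointing down, gripper open.
Joint ranges: [-2.95, 2.95], [-0.25, 2.06], [-1.52, 1.56], [0.18, 2.33], [-1.44, 4.58], [0.02, 2.06], [-3.01, 3.01]. Speed limits (rad/s): [2.39, 2.39, 3.01, 3.01, 3.14, 3.14, 3.14].

INTERFACE

Orientations are given as a rotation vector (axis times angle).
In Python, from bench import telemetry, read_camera, ctrl gives the robot as it stands.
- The arm moves only by the tool arm_command, never from a script. Its argument "series" is a list of rows, each a list of 7 numbers: the opening, from -1 (shut) to 1 (fully open), so that 0 is half open, then the shift along the tool's x, y, z in units of 0.3 m (1.0 is 0.3 m), then the turn, a rotation vector about the tool's x, y, z in units of pi rad (1.0 is pi rad). A call has 1 to 20 rows; each row shifts and turns the commanded pose from where the row before left it, along the tool's axes as they then stand; what a row does not reach is not made up. A row lasts 1/10 s, in which the tool goes at most 50 mm and 8.59 degrees, less where a joint would pass 70% of its speed; a pose out of reach is approached as far as the arm can. A call with a number of a shift or a turn outside -1 to 1 is refused whole. A call with a gripper value outside its range is refused whole. The fingers move at their own pace and stop on an object; "newtons" is the grip in N (left out, the last holds). Time passes only in rows, so rows that do not move let the fingers close. It gives the time, the measured TCP pose, the force, the opening and the grip force at its end, in the units of the state.
- telemetry.read_state(): the state, without advancing time (a new reading comes with each control period).
- read_camera(name): name is "side" or "top"; returns a dict with "frame" (420x560x3 uint8, red, green, blue), "range_z" (420x560 float32, m along the optical axis (not along the pixel's ray), 0 where there is no reading), "intrinsics" (3x3 intrinsics, pixels), "dist" ([k1, k2, p1, p2, k3] as OpenCV has them; the pictures are not rectified), "R" (3x3) and "t" (3): a world point X has camera coordinates R X + t. Camera axes: x right, y down, z forward; pixel columns grow to the right and rows downward; lengths in m; the calibration is good to about 2 mm. A picture is of the moment at which its call begins.
- ctrl.sign_off(): hands the job in; it is judged then, once.
The state is a dict: "clock": time; "joint_positions": joint angles; "qvel": joint speeds; "joint_torque": joint torques, N m; "position": TCP position; "tool_rot": TCP orientation; "ft_force": force on the tool from outside, world axes, zero at the start; "wrist_torque": the same for the moment, N m; "finger_gap": finger opening in m; "gripper_force": force on a finger pad.
Only numpy, scipy, OpenCV 4.12 (cv2) and the standard library are available. Lean on these libraries where they do the work, as an engineer would, in place of code of your own. Each camera call takes 0.05 s, during which the arm holds its last target. There are 200 camera calls.

## Working session

There is one attempt and no reset: what is moved stays moved. The work goes in short steps, Python scripts to look and compute and a tool call to move; the robot and the scene stay as the last step left them, time stands still between calls to the robot, and variables do not carry over. Pictures are saved under pics/ and viewed, at most 10 in all, crops included, and the job is handed in when it is done.

Besides the shell and the picture viewer there is one more tool, called after ">>>" by a JSON object that holds its "name" and its "arguments", one argument or row to a line. arm_command: Moves the arm, as the interface text tells. Shifts and turns lie within -1 to 1; 1 stands for 0.3 m of shift or pi rad of turn. Its arguments: {"type":"object","properties":{"series":{"type":"array"},"newtons":{"type":"number"}},"required":["series"]}

```bash
mkdir -p pics; ls; cat > h.py <<'E'
import numpy as np,cv2
from bench import telemetry,read_camera,ctrl
def pts(c):
    h,w=c['range_z'].shape
    u,v=np.meshgrid(np.arange(w),np.arange(h))
    p=cv2.undistortPoints(np.stack([u,v],-1).reshape(-1,1,2).astype(np.float64),c['intrinsics'],np.array(c['dist'])).reshape(h,w,2)
    z=c['range_z'].astype(float)
    X=np.dstack([p[...,0]*z,p[...,1]*z,z])
    W=(X-c['t'])@c['R']
    W[z==0]=np.nan
    return W
def save(n,f): cv2.imwrite(n,cv2.cvtColor(f,cv2.COLOR_RGB2BGR))
E
python3 - <<'E'
from h import *
import pickle
s=telemetry.read_state();print(s);print(ctrl.grip_depth)
for n in('top','side'):
    c=read_camera(n);save(f'pics/{n}0.png',c['frame']);pickle.dump({k:np.array(v) for k,v in c.items()},open(n+'.pkl','wb'))
    print(n,-c['R'].T@c['t'])
E
```

```text
pics
{'clock': 0.0, 'joint_positions': array([-1.29991834,  0.38424893,  0.01640263,  1.37115124, -0.00630342,
        1.38818651, -0.04649817]), 'qvel': array([-0.00154468, -0.00072747, -0.00067098,  0.00016491,  0.00075865,
       -0.00010385, -0.00058957]), 'joint_torque': array([ 1.20832403e-03, -6.27605510e+01,  8.44900422e-01, -3.71823084e+01,
        1.66482758e-02,  1.42814516e-02, -2.01346745e-05]), 'position': array([0.20457735, 0.59004493, 0.23027369]), 'tool_rot': array([-5.21760458e-01, -3.09767594e+00,  3.02184408e-03]), 'ft_force': array([ 0.13233272, -0.75429438,  0.24634611]), 'wrist_torque': array([ 0.01792294, -0.0289571 , -0.0430662 ]), 'gripper_force': 0.0, 'finger_gap': 0.0856190151177638}
0.0187
top [0.34345478 0.01000084 1.19456681]
side [-0.11812427 -0.61323341  0.66228642]
```

View pics/top0.png

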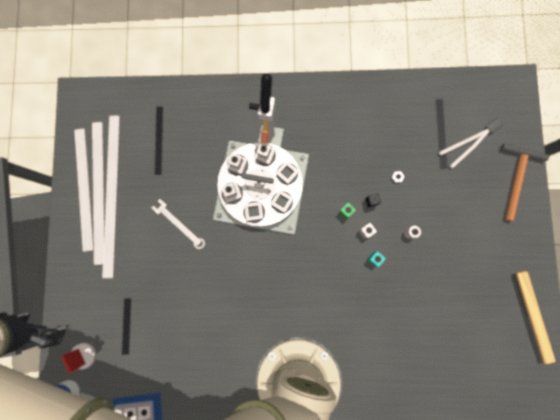

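View pics/side0.png

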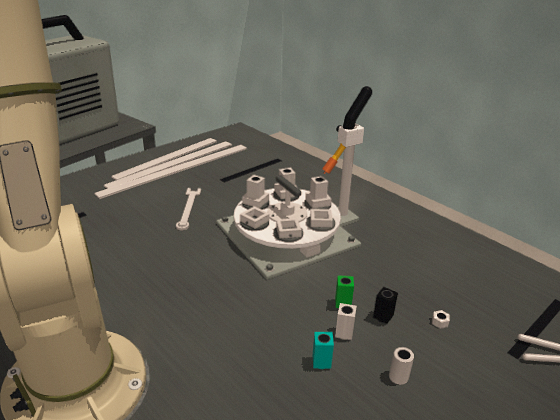

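The top view shows the bare boss at (369,230), between the green, black and turquoise look-alikes. The sleeve is at (414,232) and the nut at (398,177). The dial hub is at about (260,185), the torch at (265,140), and the empty loading nest opposite it at (254,211).

```bash
cat > m.py <<'E'
from h import *
import pickle
def top_patch(W,zlo,zhi,cx,cy,r):
    m=(W[...,2]>zlo)&(W[...,2]<zhi)&(np.hypot(W[...,0]-cx,W[...,1]-cy)<r)
    return W[m]
def rect(P):
    (c,s,a)=cv2.minAreaRect((P[:,:2]*1000).astype(np.float32)); return np.round(c,1),np.round(s,1),round(a,1),len(P),np.round(np.median(P[:,2])*1000,1)
E
python3 - <<'E'
from m import *
T=pickle.load(open('top.pkl','rb'));S=pickle.load(open('side.pkl','rb'))
W=pts(T);V=pts(S)
for n,(u,v) in dict(boss=(369,230),hub=(260,185),nest=(254,211),nestfloor=(254,211),l1=(232,192),l2=(236,162),l3=(265,155),nx=(282,202),sleeve=(414,232),green=(347,210),turq=(377,259),black=(374,200)).items(): print(n,np.round(W[v-1:v+2,u-3:u+4:3].reshape(-1,3)[[3,4,5]],3).tolist())
b=np.nanmedian(W[227:234,366:373].reshape(-1,3),0)
for nm,X in(('top',W),('side',V)):
    print(nm,'boss',rect(top_patch(X,.052,.068,b[0],b[1],.03)))
    h=W[185,260]
    P=top_patch(X,.03,.068,h[0],h[1],.16);P=P[(P[:,2]>.05)]
    print('dial',cv2.minEnclosingCircle((P[:,:2]*1000).astype(np.float32)),len(P))
    print('bar',rect(top_patch(X,.13,.145,h[0],h[1],.05)))
    # all cup rim points
    n=W[211,254]; print('nest',rect(top_patch(X,.078,.09,n[0],n[1],.036)))
    for q in((192,232),(162,236),(155,265)):
        p=W[q];print('loaded',rect(top_patch(X,.118,.132,p[0],p[1],.03)))
    p=W[202,282];print('next',rect(top_patch(X,.078,.09,p[0],p[1],.036)))
f=T['frame'][130:245,205:320];save('pics/c1.png',cv2.resize(np.hstack([f,T['frame'][170:285,310:425]]),None,fx=3.4,fy=3.4,interpolation=cv2.INTER_CUBIC))
E
```

```text
boss [[0.424, -0.199, 0.064], [0.424, -0.208, 0.06], [0.424, -0.216, 0.061]]
hub [[0.556, 0.107, 0.081], [0.555, 0.098, 0.085], [0.555, 0.09, 0.084]]
nest [[0.484, 0.126, 0.064], [0.483, 0.117, 0.068], [0.483, 0.109, 0.063]]
nestfloor [[0.484, 0.126, 0.064], [0.483, 0.117, 0.068], [0.483, 0.109, 0.063]]
l1 [[0.53, 0.18, 0.123], [0.529, 0.171, 0.127], [0.529, 0.163, 0.128]]
l2 [[0.614, 0.169, 0.122], [0.612, 0.16, 0.127], [0.612, 0.152, 0.129]]
l3 [[0.636, 0.09, 0.108], [0.631, 0.08, 0.126], [0.636, 0.073, 0.106]]
nx [[0.508, 0.045, 0.067], [0.508, 0.037, 0.067], [0.508, 0.028, 0.065]]
sleeve [[0.417, -0.325, 0.059], [0.417, -0.335, 0.055], [0.417, -0.343, 0.055]]
green [[0.482, -0.14, 0.061], [0.482, -0.148, 0.061], [0.482, -0.157, 0.057]]
turq [[0.343, -0.218, 0.061], [0.342, -0.227, 0.06], [0.342, -0.235, 0.06]]
black [[0.51, -0.218, 0.058], [0.509, -0.225, 0.063], [0.509, -0.234, 0.063]]
top boss (array([ 424.7, -207.5]), array([29.9, 30.4]), 34.5, 121, np.float64(60.1))
dial ((565.6093139648438, 100.47393035888672), 123.04106903076172) 3601
bar (array([565.1,  99.7]), array([87.8
[... 376 characters left out ...]
[509.6,  36.5]), array([46.5, 47.1]), 57.7, 155, np.float64(84.0))
side boss (array([ 423.1, -208.4]), array([34.8, 30.2]), 34.8, 262, np.float64(60.2))
dial ((575.8027954101562, 93.49641418457031), 138.533203125) 2981
bar (array([561.5,  98.8]), array([91.5, 18.1]), 79.6, 201, np.float64(137.1))
nest (array([479.5, 116.7]), array([52. , 50.4]), 8.6, 229, np.float64(82.7))
loaded (array([533. , 179.9]), array([37.1, 32.8]), 18.5, 133, np.float64(125.0))
loaded (array([618.8, 164. ]), array([36.1, 31.5]), 64.6, 115, np.float64(124.9))
loaded (array([644.8,  83.7]), array([34.5, 30.3]), 72.7, 116, np.float64(124.8))
next (array([506.4,  36.2]), array([51.5, 47. ]), 57.4, 233, np.float64(83.0))
```

View pics/c1.png

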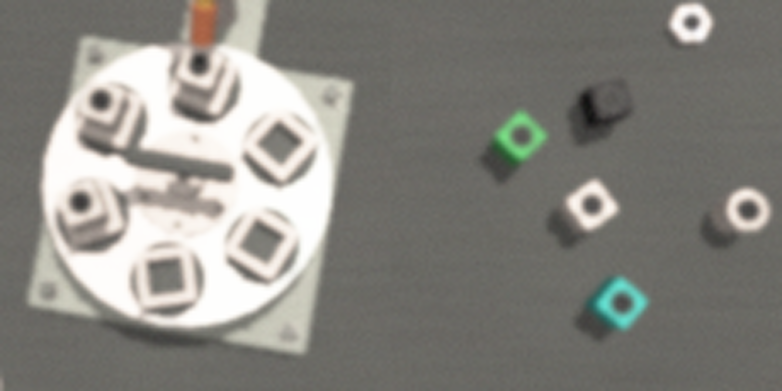

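The crop confirms the layout. The hub is at (565,100) mm and the loading nest at (482,117) mm, 85 mm apart, with its square at about 7°. The boss is at (424.5,-207.5) mm, with its faces at 34.5°. I'll grip along -55.5°, where the fingers have free space. First I rotate, then travel.

```bash
cat > d.py <<'E'
import sys,numpy as np
from bench import telemetry
from scipy.spatial.transform import Rotation as R
s=telemetry.read_state();r=R.from_rotvec(s['tool_rot']);M=r.as_matrix()
a=[float(v) for v in sys.argv[1:]]   # x y z(mm, TCP) yaw(deg of tool y)
b=np.deg2rad(a[3]);y=np.array([np.cos(b),np.sin(b),0]);z=np.array([0,0,-1.]);G=np.c_[np.cross(y,z),y,z]
d=np.array(a[:3])-s['position']*1000
print('pos',np.round(s['position']*1000,1),'yaw',round(np.degrees(np.arctan2(M[1,1],M[0,1])),2),'q7',s['joint_positions'][6].round(2),'F',s['ft_force'].round(1),'gap',round(s['finger_gap']*1000,1),'t',s['clock'])
print('shift units now',np.round(M.T@d/300,4),'after turn',np.round(G.T@d/300,4),'turn units',np.round((r.inv()*R.from_matrix(G)).as_rotvec()/np.pi,4),'mm',np.round(d,1))
E
python3 - <<'E'
E
python3 d.py 500 100 230 -55.5
```

```text
pos [204.6 590.1 230.4] yaw 70.88 q7 -0.05 F [-0.7  0.3 -0.6] gap 85.4 t 0.1
shift units now [-1.4655 -1.221   0.0034] after turn [-1.1380e-01  1.9041e+00  1.2000e-03] turn units [-3.000e-04  6.000e-04  7.021e-01] mm [ 2.954e+02 -4.901e+02 -4.000e-01]
```

>>> {"name": "arm_command", "arguments": {
  "series": [
    [1,0,0,0,0,0,0.0468],
    [1,0,0,0,0,0,0.0468],
    [1,0,0,0,0,0,0.0468],
    [1,0,0,0,0,0,0.0468],
    [1,0,0,0,0,0,0.0468],
    [1,0,0,0,0,0,0.0468],
    [1,0,0,0,0,0,0.0468],
    [1,0,0,0,0,0,0.0468],
    [1,0,0,0,0,0,0.0468],
    [1,0,0,0,0,0,0.0468],
    [1,0,0,0,0,0,0.0468],
    [1,0,0,0,0,0,0.0468],
    [1,0,0,0,0,0,0.0468],
    [1,0,0,0,0,0,0.0468],
    [1,0,0,0,0,0,0.0468],
    [1,0,0,0,0,0,0]
  ]
}}

```text
clock: 1.7
position: [0.2045, 0.5903, 0.2307]
tool_rot: [3.0, 0.928, -0.001]
ft_force: [0.2, -0.9, -0.2]
finger_gap: 0.0851
gripper_force: 0.0
```

```bash
python3 d.py 500 100 230 -55.5
```

```text
pos [204.5 590.3 230.7] yaw -55.61 q7 -2.16 F [ 0.2 -0.9 -0.2] gap 85.1 t 1.7
shift units now [-0.1103  1.905   0.004 ] after turn [-0.114   1.9048  0.0024] turn units [ 0.0003  0.0002 -0.0006] mm [ 295.5 -490.3   -0.7]
```

>>> {"name": "arm_command", "arguments": {
  "series": [
    [1,-0.008,0.07,0,0,0,0],
    [1,-0.008,0.131,0,0,0,0],
    [1,-0.008,0.131,0,0,0,0],
    [1,-0.008,0.131,0,0,0,0],
    [1,-0.008,0.131,0,0,0,0],
    [1,-0.008,0.131,0,0,0,0],
    [1,-0.008,0.131,0,0,0,0],
    [1,-0.008,0.131,0,0,0,0],
    [1,-0.008,0.131,0,0,0,0],
    [1,-0.008,0.131,0,0,0,0],
    [1,-0.008,0.131,0,0,0,0],
    [1,-0.008,0.131,0,0,0,0],
    [1,-0.008,0.131,0,0,0,0],
    [1,-0.008,0.131,0,0,0,0],
    [1,0,0.131,0,0,0,0],
    [1,0,0,0,0,0,0]
  ]
}}

```text
clock: 3.3
position: [0.5028, 0.0947, 0.2316]
tool_rot: [2.999, 0.926, 0.001]
ft_force: [-0.5, -0.3, 1.0]
finger_gap: 0.0852
gripper_force: 0.0
```

```bash
python3 d.py 424.5 -207.5 130 -55.5
```

```text
pos [502.8  94.7 231.6] yaw -55.69 q7 -1.11 F [-0.5 -0.3  1. ] gap 85.2 t 3.3
shift units now [-0.7835  0.6841  0.3405] after turn [-0.7856  0.6825  0.3387] turn units [ 0.0009 -0.     -0.001 ] mm [ -78.3 -302.2 -101.6]
```

>>> {"name": "arm_command", "arguments": {
  "series": [
    [1,-0.078,0.068,0,0,0,0],
    [1,-0.078,0.068,0,0,0,0],
    [1,-0.078,0.068,0,0,0,0],
    [1,-0.078,0.068,0,0,0,0],
    [1,-0.078,0.068,0,0,0,0],
    [1,-0.078,0.068,0,0,0,0],
    [1,-0.078,0.068,0.05,0,0,0],
    [1,-0.078,0.068,0.05,0,0,0],
    [1,-0.078,0.068,0.08,0,0,0],
    [1,-0.079,0.069,0.08,0,0,-0.001],
    [1,0,0,0.08,0,0,0],
    [1,0,0,0,0,0,0],
    [1,0,0,0,0,0,0]
  ]
}}

```text
clock: 4.6
position: [0.4234, -0.1998, 0.1295]
tool_rot: [-2.997, -0.941, 0.002]
ft_force: [0.5, -0.8, 0.1]
finger_gap: 0.0853
gripper_force: 0.0
```

```bash
python3 d.py 424.3 -207.7 32 -55.5; python3 - <<'E'
from h import *
c=read_camera('side');save('pics/s1.png',cv2.resize(c['frame'][180:400,220:460],None,fx=2.5,fy=2.5))
E
```

```text
pos [ 423.4 -199.8  129.5] yaw -55.14 q7 -0.4 F [ 0.5 -0.8  0.1] gap 85.3 t 4.6
shift units now [-0.0123  0.0236  0.3251] after turn [-0.0125  0.0235  0.3251] turn units [-0.0002  0.0004  0.002 ] mm [  0.9  -7.9 -97.5]
```

View pics/s1.png

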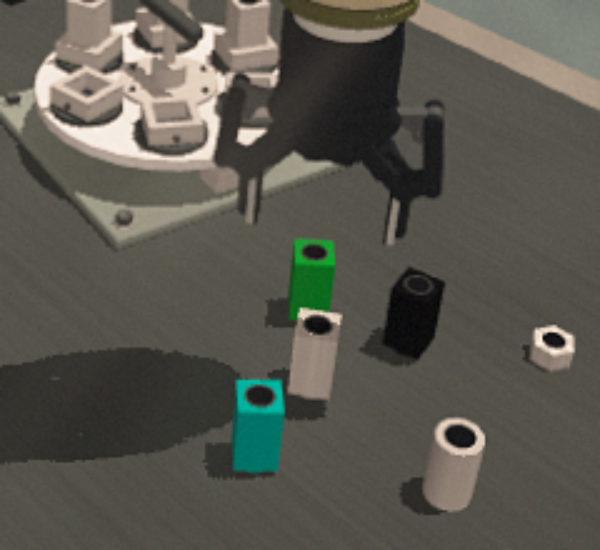

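The open gripper is above the boss at crop (318,325), and the neighbours are clear. Next I fine-align, descend and grip.

>>> {"name": "arm_command", "arguments": {
  "series": [
    [1,-0.0125,0.0235,0,0,0,0.002],
    [1,0,0,0.05,0,0,0],
    [1,0,0,0.06,0,0,0],
    [1,0,0,0.06,0,0,0],
    [1,0,0,0.06,0,0,0],
    [1,0,0,0.05,0,0,0],
    [1,0,0,0.04,0,0,0],
    [1,0,0,0,0,0,0],
    [1,0,0,0,0,0,0]
  ]
}}

```text
clock: 5.55
position: [0.4248, -0.2085, 0.0339]
tool_rot: [3.001, 0.928, 0.001]
ft_force: [-0.5, 0.0, 0.2]
finger_gap: 0.0856
gripper_force: 0.0
```

```bash
python3 d.py 424.3 -207.7 34 -55.5
```

```text
pos [ 424.8 -208.5   33.9] yaw -55.64 q7 -0.22 F [-0.5  0.   0.2] gap 85.6 t 5.55
shift units now [ 0.0001 -0.0031 -0.0003] after turn [ 0.0001 -0.0031 -0.0003] turn units [ 0.0002 -0.0001 -0.0008] mm [-0.5  0.8  0.1]
```

>>> {"name": "arm_command", "arguments": {
  "series": [
    [-1,0,0,0,0,0,0],
    [-1,0,0,0,0,0,0],
    [-1,0,0,0,0,0,0],
    [-1,0,0,0,0,0,0],
    [-1,0,0,0,0,0,0],
    [-1,0,0,0,0,0,0],
    [-1,0,0,0,0,0,0],
    [-1,0,0,0,0,0,0],
    [-1,0,0,0,0,0,0],
    [-1,0,0,0,0,0,0],
    [-1,0,0,0,0,0,0],
    [-1,0,0,0,0,0,0]
  ],
  "newtons": 60
}}

```text
clock: 6.75
position: [0.4246, -0.2082, 0.0338]
tool_rot: [-3.001, -0.927, -0.001]
ft_force: [-1.3, 0.3, 6.1]
finger_gap: 0.0292
gripper_force: 58.8
```

>>> {"name": "arm_command", "arguments": {
  "series": [
    [-1,0,0,-0.03,0,0,0],
    [-1,0,0,-0.06,0,0,0],
    [-1,0,0,-0.08,0,0,0],
    [-1,0,0,-0.08,0,0,0],
    [-1,0,0,-0.08,0,0,0],
    [-1,0,0,-0.08,0,0,0],
    [-1,0,0,-0.08,0,0,0],
    [-1,0,0,-0.06,0,0,0],
    [-1,0,0,0,0,0,0]
  ]
}}

```text
clock: 7.65
position: [0.4253, -0.2089, 0.2005]
tool_rot: [3.001, 0.926, 0.006]
ft_force: [1.1, 0.1, -3.0]
finger_gap: 0.0288
gripper_force: 59.8
```

```bash
python3 d.py 482 117 199 -86
```

```text
pos [ 425.3 -208.9  200.5] yaw -55.68 q7 -0.48 F [ 1.1  0.1 -3. ] gap 28.8 t 7.65
shift units now [ 0.7685 -0.7908  0.0056] after turn [ 0.2642 -1.0706  0.0049] turn units [ 0.0004 -0.0012  0.1684] mm [ 56.7 325.9  -1.5]
```

Lifted, with the force reading matching the 3 N boss. Now I carry it over the nest and turn to about -82.5°.

>>> {"name": "arm_command", "arguments": {
  "series": [
    [-1,0.03,-0.03,0,0,0,0],
    [-1,0.067,-0.069,0,0,0,0],
    [-1,0.067,-0.069,0,0,0,0],
    [-1,0.067,-0.069,0,0,0,0],
    [-1,0.067,-0.069,0,0,0,0],
    [-1,0.067,-0.069,0,0,0,0],
    [-1,0.067,-0.069,0,0,0,0],
    [-1,0.067,-0.069,0,0,0,0],
    [-1,0.067,-0.069,0,0,0,0],
    [-1,0.067,-0.069,0,0,0,0],
    [-1,0.067,-0.069,0,0,0,0],
    [-1,0.067,-0.069,0,0,0,0],
    [-1,0,0,0,0,0,0.0372],
    [-1,0,0,0,0,0,0.0372],
    [-1,0,0,0,0,0,0.0372],
    [-1,0,0,0,0,0,0.0372],
    [-1,0,0,0,0,0,0],
    [-1,0,0,0,0,0,0]
  ]
}}

```text
clock: 9.45
position: [0.4803, 0.1168, 0.1974]
tool_rot: [3.134, 0.212, -0.002]
ft_force: [-0.8, -0.4, -1.4]
finger_gap: 0.029
gripper_force: 59.8
```

```bash
python3 d.py 482 117 140 -82.5; python3 - <<'E'
from m import *
for n in('top','side'):
    c=read_camera(n);W=pts(c);P=top_patch(W,.078,.09,.482,.117,.036);print(n,rect(P))
    if n=='side': save('pics/s2.png',cv2.resize(c['frame'][100:280,180:400],None,fx=3,fy=3,interpolation=cv2.INTER_CUBIC))
E
```

```text
pos [480.3 116.8 197.4] yaw -82.26 q7 -1.62 F [-0.8 -0.4 -1.4] gap 29.0 t 9.45
shift units now [5.800e-03 1.000e-04 1.914e-01] after turn [0.0055 0.0002 0.1914] turn units [0.0002 0.0005 0.0014] mm [  1.7   0.2 -57.4]
top (array([0., 0.]), array([0., 0.]), 0.0, 0, np.float64(nan))
side (array([479.1, 117.4]), array([52. , 51.9]), 5.3, 233, np.float64(82.7))
  return _methods._mean(a, axis=axis, dtype=dtype,
  ret = ret.dtype.type(ret / rcount)
```

View pics/s2.png

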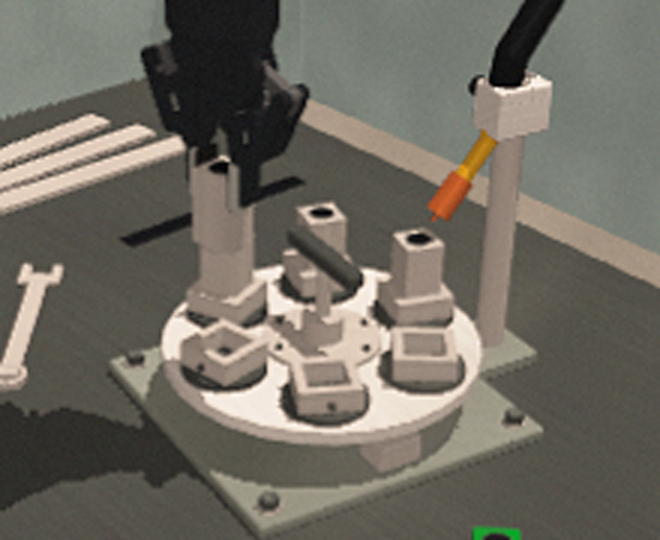

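The boss is held squarely at crop (215,200), above the near-left nest. I centre it and come down just short of the rim.

>>> {"name": "arm_command", "arguments": {
  "series": [
    [-1,0.0055,0,0.03,0,0,0.001],
    [-1,0,0,0.06,0,0,0],
    [-1,0,0,0.06,0,0,0],
    [-1,0,0,0.05,0,0,0],
    [-1,0,0,0.04,0,0,0],
    [-1,0,0,0.012,0,0,0],
    [-1,0,0,0,0,0,0],
    [-1,0,0,0,0,0,0],
    [-1,0,0,0,0,0,0]
  ]
}}

```text
clock: 10.45
position: [0.483, 0.1174, 0.1234]
tool_rot: [-3.135, -0.202, -0.002]
ft_force: [0.4, 0.1, -3.5]
finger_gap: 0.0288
gripper_force: 59.8
```

```bash
python3 d.py 482 117 116 -82.5
```

```text
pos [483.  117.4 123.4] yaw -82.62 q7 -1.55 F [ 0.4  0.1 -3.5] gap 28.8 t 10.45
shift units now [-0.0035  0.0009  0.0246] after turn [-0.0035  0.0009  0.0246] turn units [-0.0002 -0.0004 -0.0007] mm [-1.  -0.4 -7.4]
```

>>> {"name": "arm_command", "arguments": {
  "series": [
    [-1,-0.003,0.001,0.007,0,0,0],
    [-1,0,0,0.007,0,0,0],
    [-1,0,0,0.007,0,0,0],
    [-1,0,0,0.004,0,0,0],
    [-1,0,0,0,0,0,0],
    [-1,0,0,0,0,0,0]
  ]
}}

```text
clock: 11.05
position: [0.4816, 0.1168, 0.1152]
tool_rot: [3.135, 0.202, -0.0]
ft_force: [-0.7, 0.3, -2.0]
finger_gap: 0.0291
gripper_force: 59.8
```

>>> {"name": "arm_command", "arguments": {
  "series": [
    [-1,0,0,0.002,0,0,0],
    [-1,0,0,0.002,0,0,0],
    [-1,0,0,0.002,0,0,0],
    [-1,0,0,0,0,0,0]
  ]
}}

```text
clock: 11.45
position: [0.4816, 0.1168, 0.1133]
tool_rot: [3.135, 0.202, -0.0]
ft_force: [-1.5, -1.0, -3.0]
finger_gap: 0.0291
gripper_force: 59.8
```

>>> {"name": "arm_command", "arguments": {
  "series": [
    [-1,0,0,0.002,0,0,0],
    [-1,0,0,0.002,0,0,0],
    [-1,0,0,0,0,0,0]
  ]
}}

```text
clock: 11.75
position: [0.4816, 0.1168, 0.1121]
tool_rot: [3.135, 0.202, -0.0]
ft_force: [-0.0, -0.5, -2.0]
finger_gap: 0.0289
gripper_force: 59.8
```

>>> {"name": "arm_command", "arguments": {
  "series": [
    [-1,0,0,0.003,0,0,0],
    [-1,0,0,0.002,0,0,0],
    [-1,0,0,0,0,0,0]
  ]
}}

```text
clock: 12.05
position: [0.4815, 0.1168, 0.1106]
tool_rot: [3.135, 0.202, -0.0]
ft_force: [0.3, -0.2, -3.6]
finger_gap: 0.029
gripper_force: 59.8
```

>>> {"name": "arm_command", "arguments": {
  "series": [
    [-1,0,0,0.003,0,0,0],
    [-1,0,0,0.002,0,0,0],
    [-1,0,0,0,0,0,0]
  ]
}}

```text
clock: 12.35
position: [0.4816, 0.1168, 0.1091]
tool_rot: [3.135, 0.202, -0.0]
ft_force: [0.2, 0.2, -2.2]
finger_gap: 0.0286
gripper_force: 59.8
```

It's in the square already, with no contact force. I keep lowering gently.

>>> {"name": "arm_command", "arguments": {
  "series": [
    [-1,0,0,0.004,0,0,0],
    [-1,0,0,0.004,0,0,0],
    [-1,0,0,0.004,0,0,0],
    [-1,0,0,0.004,0,0,0],
    [-1,0,0,0.004,0,0,0],
    [-1,0,0,0.003,0,0,0],
    [-1,0,0,0,0,0,0]
  ]
}}

```text
clock: 13.05
position: [0.4815, 0.1168, 0.1021]
tool_rot: [3.135, 0.202, -0.0]
ft_force: [0.5, 0.4, -2.8]
finger_gap: 0.0291
gripper_force: 59.8
```

>>> {"name": "arm_command", "arguments": {
  "series": [
    [-1,0,0,0.002,0,0,0],
    [-1,0,0,0.002,0,0,0],
    [-1,0,0,0,0,0,0]
  ]
}}

```text
clock: 13.35
position: [0.4816, 0.1169, 0.101]
tool_rot: [3.135, 0.202, -0.0]
ft_force: [0.7, 0.0, -2.2]
finger_gap: 0.0292
gripper_force: 59.8
```

>>> {"name": "arm_command", "arguments": {
  "series": [
    [-1,0,0,0.002,0,0,0],
    [-1,0,0,0.001,0,0,0],
    [-1,0,0,0,0,0,0]
  ]
}}

```text
clock: 13.65
position: [0.4816, 0.1169, 0.1001]
tool_rot: [-3.135, -0.202, 0.0]
ft_force: [0.8, 0.0, -2.0]
finger_gap: 0.0291
gripper_force: 59.8
```

>>> {"name": "arm_command", "arguments": {
  "series": [
    [-1,0,0,0.001,0,0,0],
    [-1,0,0,0.001,0,0,0],
    [-1,0,0,0,0,0,0]
  ]
}}

```text
clock: 13.95
position: [0.4817, 0.1169, 0.0998]
tool_rot: [-3.135, -0.202, 0.0]
ft_force: [-1.5, 0.7, -0.1]
finger_gap: 0.0291
gripper_force: 60.3
```

```bash
python3 d.py 482 117 100 -82.5
```

```text
pos [481.7 116.9  99.8] yaw -82.63 q7 -1.53 F [-1.5  0.7 -0.1] gap 29.1 t 13.95
shift units now [ 0.0011 -0.0003 -0.0008] after turn [ 0.0011 -0.0003 -0.0008] turn units [-0.0001 -0.     -0.0007] mm [0.3 0.1 0.2]
```

>>> {"name": "arm_command", "arguments": {
  "series": [
    [-1,0,0,0.001,0,0,0],
    [-1,0,0,0,0,0,0]
  ]
}}

```text
clock: 14.15
position: [0.4818, 0.1169, 0.0997]
tool_rot: [-3.135, -0.202, -0.0]
ft_force: [-3.0, 0.3, 3.6]
finger_gap: 0.029
gripper_force: 60.9
```

>>> {"name": "arm_command", "arguments": {
  "series": [
    [0.3,0,0,0,0,0,0],
    [0.3,0,0,0,0,0,0],
    [0.3,0,0,0,0,0,0],
    [0.3,0,0,0,0,0,0],
    [0.3,0,0,0,0,0,0],
    [0.3,0,0,0,0,0,0]
  ]
}}

```text
clock: 14.75
position: [0.4816, 0.1168, 0.0993]
tool_rot: [3.135, 0.202, -0.0]
ft_force: [0.3, -0.8, -0.4]
finger_gap: 0.0553
gripper_force: 0.0
```

>>> {"name": "arm_command", "arguments": {
  "series": [
    [0.3,0,0,-0.03,0,0,0],
    [0.3,0,0,-0.06,0,0,0],
    [0.3,0,0,-0.06,0,0,0],
    [0.3,0,0,-0.08,0,0,0],
    [0.3,0,0,-0.08,0,0,0],
    [0.3,0,0,-0.04,0,0,0],
    [0.3,0,0,0,0,0,0]
  ]
}}

```text
clock: 15.45
position: [0.4826, 0.1171, 0.206]
tool_rot: [-3.133, -0.202, -0.005]
ft_force: [-0.4, -0.6, -0.4]
finger_gap: 0.0554
gripper_force: 0.0
```

```bash
python3 d.py 565.2 100 205 -11.5; python3 - <<'E'
from m import *
for n in('top','side'):
    c=read_camera(n);W=pts(c);P=top_patch(W,.115,.145,.482,.117,.03)
    print(n,len(P), rect(P) if len(P)>3 else '')
    if n=='side': save('pics/s3.png',cv2.resize(c['frame'][100:280,180:400],None,fx=3,fy=3,interpolation=cv2.INTER_CUBIC))
E
```

```text
pos [482.6 117.1 206. ] yaw -82.62 q7 -1.63 F [-0.4 -0.6 -0.4] gap 55.4 t 15.45
shift units now [0.2656 0.0919 0.004 ] after turn [-0.0011  0.281   0.0034] turn units [ 2.000e-04 -1.100e-03 -3.951e-01] mm [ 82.6 -17.1  -1. ]
top 0 
side 174 (array([478.6, 115. ]), array([33.4, 32.7]), 8.1, 174, np.float64(124.7))
```

View pics/s3.png

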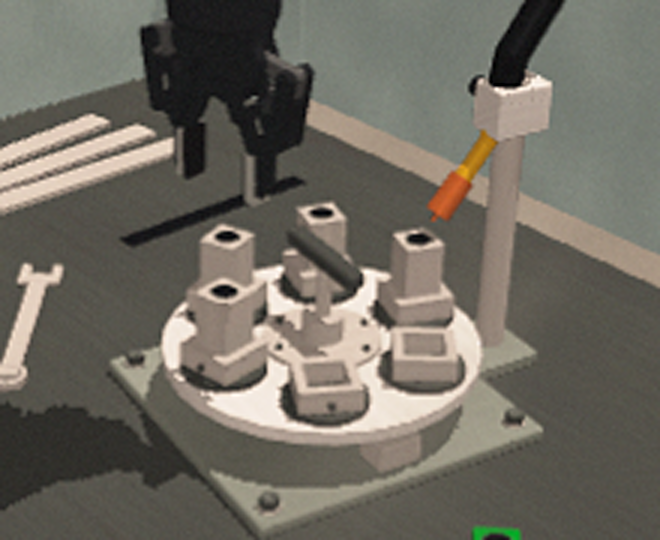

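The boss is seated at crop (225,320), level with the loaded ones: its top is at 124.7 mm against their 124.8. Next is the handle.

>>> {"name": "arm_command", "arguments": {
  "series": [
    [0.1,0.066,0.023,0,0,0,0],
    [0.1,0.1,0.034,0,0,0,0],
    [0.1,0.1,0.035,0,0,0,0],
    [0.1,0,0,0,0,0,-0.0439],
    [0.1,0,0,0,0,0,-0.0439],
    [0.1,0,0,0,0,0,-0.0439],
    [0.1,0,0,0,0,0,-0.0439],
    [0.1,0,0,0,0,0,-0.0439],
    [0.1,0,0,0,0,0,-0.0439],
    [0.1,0,0,0,0,0,-0.0439],
    [0.1,0,0,0,0,0,-0.0439],
    [0.1,0,0,0,0,0,-0.0439],
    [0.1,0,0,0,0,0,0],
    [0.1,0,0,0,0,0,0]
  ]
}}

```text
clock: 16.95
position: [0.5638, 0.0995, 0.2031]
tool_rot: [-2.437, -1.982, 0.003]
ft_force: [-0.4, 0.9, 0.4]
finger_gap: 0.0469
gripper_force: 0.0
```

```bash
python3 d.py 565.2 100 117 -11.5
```

```text
pos [563.8  99.5 203.1] yaw -11.76 q7 -0.28 F [-0.4  0.9  0.4] gap 46.9 t 16.95
shift units now [0.0028 0.0046 0.2871] after turn [0.0025 0.0042 0.2871] turn units [-0.0005  0.0003 -0.0014] mm [  1.4   0.5 -86.1]
```

>>> {"name": "arm_command", "arguments": {
  "series": [
    [0.1,0.0028,0.0046,0.02,0,0,-0.001],
    [0.1,0,0,0.05,0,0,0],
    [0.1,0,0,0.06,0,0,0],
    [0.1,0,0,0.06,0,0,0],
    [0.1,0,0,0.05,0,0,0],
    [0.1,0,0,0.03,0,0,0],
    [0.1,0,0,0.017,0,0,0],
    [0.1,0,0,0,0,0,0],
    [0.1,0,0,0,0,0,0]
  ]
}}

```text
clock: 17.85
position: [0.5662, 0.1003, 0.1188]
tool_rot: [2.43, 1.991, 0.001]
ft_force: [-0.2, 0.3, 0.1]
finger_gap: 0.047
gripper_force: 0.0
```

```bash
python3 d.py 565.2 100 117 -11.5
```

```text
pos [566.2 100.3 118.8] yaw -11.35 q7 -0.23 F [-0.2  0.3  0.1] gap 47.0 t 17.85
shift units now [-0.0015 -0.0033  0.0058] after turn [-0.0016 -0.0033  0.0058] turn units [ 0.0002 -0.0001  0.0009] mm [-1.  -0.3 -1.8]
```

>>> {"name": "arm_command", "arguments": {
  "series": [
    [0.1,-0.0015,-0.0033,0.004,0,0,0],
    [-1,0,0,0,0,0,0],
    [-1,0,0,0,0,0,0],
    [-1,0,0,0,0,0,0],
    [-1,0,0,0,0,0,0],
    [-1,0,0,0,0,0,0],
    [-1,0,0,0,0,0,0],
    [-1,0,0,0,0,0,0],
    [-1,0,0,0,0,0,0],
    [-1,0,0,0,0,0,0]
  ],
  "newtons": 70
}}

```text
clock: 18.85
position: [0.5651, 0.1, 0.1175]
tool_rot: [2.43, 1.991, 0.001]
ft_force: [-0.7, -0.8, 5.4]
finger_gap: 0.0149
gripper_force: 68.9
```

```bash
python3 d.py 565.2 100 117 -71.5
```

```text
pos [565.1 100.  117.5] yaw -11.33 q7 -0.23 F [-0.7 -0.8  5.4] gap 14.9 t 18.85
shift units now [-0.      0.0004  0.0017] after turn [0.0003 0.0002 0.0017] turn units [ 1.000e-04 -2.000e-04  3.343e-01] mm [ 0.1 -0.  -0.5]
```

Gripped on 16 mm, as expected. I turn 20° clockwise first and check the forces.

>>> {"name": "arm_command", "arguments": {
  "series": [
    [-1,0,0,0,0,0,0.02],
    [-1,0,0,0,0,0,0.03],
    [-1,0,0,0,0,0,0.03],
    [-1,0,0,0,0,0,0.03]
  ]
}}

```text
clock: 19.25
position: [0.5647, 0.1001, 0.1175]
tool_rot: [-2.738, -1.54, 0.0]
ft_force: [-3.2, -0.4, 8.2]
finger_gap: 0.0146
gripper_force: 69.4
```

```bash
python3 d.py 565.2 100 117 -71.5
```

```text
pos [564.7 100.1 117.5] yaw -31.28 q7 -0.55 F [-3.2 -0.4  8.2] gap 14.6 t 19.25
shift units now [0.0005 0.0016 0.0017] after turn [0.0014 0.0009 0.0017] turn units [-0.     -0.      0.2234] mm [ 0.5 -0.1 -0.5]
```

>>> {"name": "arm_command", "arguments": {
  "series": [
    [-1,0,0,0,0,0,0.03],
    [-1,0,0,0,0,0,0.03],
    [-1,0,0,0,0,0,0.03],
    [-1,0,0,0,0,0,0.03],
    [-1,0,0,0,0,0,0.03],
    [-1,0,0,0,0,0,0.03],
    [-1,0,0,0,0,0,0.025],
    [-1,0,0,0,0,0,0.018],
    [-1,0,0,0,0,0,0],
    [-1,0,0,0,0,0,0],
    [-1,0,0,0,0,0,0]
  ]
}}

```text
clock: 20.35
position: [0.5642, 0.1008, 0.1175]
tool_rot: [-3.098, -0.512, 0.002]
ft_force: [-6.0, 2.8, 9.9]
finger_gap: 0.0145
gripper_force: 69.5
```

```bash
python3 d.py 565.2 100 117 -71.5; python3 -c "
from bench import telemetry as t;print(t.read_state()['wrist_torque'])"
```

```text
pos [564.2 100.8 117.5] yaw -71.23 q7 -1.19 F [-6.   2.8  9.9] gap 14.5 t 20.35
shift units now [0.0024 0.0036 0.0016] after turn [0.0024 0.0036 0.0016] turn units [-0.0005  0.0002  0.0015] mm [ 1.  -0.8 -0.5]
[ 0.26709315  1.23666714 -0.04292005]
```

>>> {"name": "arm_command", "arguments": {
  "series": [
    [0.1,0,0,0,0,0,0],
    [0.1,0,0,0,0,0,0],
    [0.1,0,0,0,0,0,0],
    [0.1,0,0,0,0,0,0],
    [0.1,0,0,0,0,0,0],
    [0.1,0,0,0,0,0,0],
    [0.1,0,0,-0.03,0,0,0],
    [0.1,0,0,-0.06,0,0,0],
    [0.1,0,0,-0.08,0,0,0],
    [0.1,0,0,-0.08,0,0,0],
    [0.1,0,0,-0.06,0,0,0],
    [0.1,0,0,0,0,0,0],
    [0.1,-0.1,0,0,0,0,0],
    [0.1,-0.13,0,0,0,0,0],
    [0.1,-0.13,0,0,0,0,0],
    [0.1,-0.1,0,0,0,0,0],
    [0.1,0,0,0,0,0,0],
    [0.1,0,0,0,0,0,0],
    [0.1,0,0,0,0,0,0]
  ]
}}

```text
clock: 22.25
position: [0.4346, 0.0561, 0.2101]
tool_rot: [3.099, 0.512, 0.001]
ft_force: [0.7, -0.0, -0.4]
finger_gap: 0.0468
gripper_force: 0.0
```

```bash
python3 - <<'E'
from m import *
c=read_camera('side');W=pts(c)
print('bar',rect(top_patch(W,.13,.145,.565,.1,.05)))
for a in(168.5,108.5,48.5,-11.5):
    p=np.array([565.2,100])/1000+.085*np.array([np.cos(np.radians(a)),np.sin(np.radians(a))])
    P=top_patch(W,.115,.13,*p,.03);print(a,p.round(3),rect(P) if len(P)>5 else len(P))
save('pics/s4.png',cv2.resize(c['frame'][100:280,180:400],None,fx=3,fy=3,interpolation=cv2.INTER_CUBIC))
E
```

```text
bar (array([561.6,  98.8]), array([88.7, 15.9]), 17.8, 193, np.float64(137.6))
168.5 [0.482 0.117] 0
108.5 [0.538 0.181] (array([535.1, 180.4]), array([40.1, 30.4]), 38.4, 135, np.float64(124.9))
48.5 [0.622 0.164] (array([616.6, 163.8]), array([34.8, 28.7]), 47.3, 112, np.float64(124.8))
-11.5 [0.648 0.083] (array([644.7,  83.6]), array([32.9, 32.8]), 4.5, 146, np.float64(124.3))
```

View pics/s4.png

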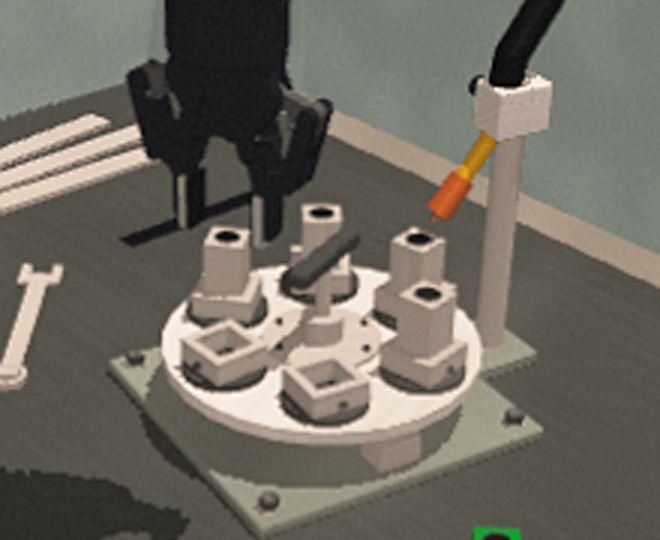

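The bar now lies at 18°, one click clockwise (crop (320,262)). All four bosses are seated with their tops level, an empty nest is at the loading station, and the gripper is clear.

```bash
python3 -c "
from bench import ctrl;print(ctrl.sign_off())"
```

```text
the job is handed in; nothing more can be done
None
```

The boss is seated fully home in the loading nest, the dial is one click clockwise and released, and the job is handed in at about 22 s of robot time; I saw no verdict.

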